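# Load the vial carrier and rock it free of its nest

## Task

Stand the two loose sample vials in the two empty wells of the vial carrier, one to a well, while it sits in its nest. Then take the carrier by its tall handle and rock it out of the two stiff end jaws, without touching nest or jaws: tip its left end up until the left jaw lets go, rock it back so that the left end goes down and the right end comes up until the right jaw lets go, then lift it just clear, a few centimetres above the nest. Finish holding it there, level and still, with all four vials in their wells; disturb nothing else.

Things in the scene. Friction and masses are not known exactly. Their poses are not given: they have to be found in the camera images.
- nest: Aluminium nest fixed to the worktop, 108 (x) by 172 (y) by 8 mm. Origin: centre of its underside, z up. The carrier sits on the plate between two rails 14 mm high at its x sides (2 mm clearance) and end stops 5 mm high at y +-57 mm (1.5 mm clearance). At each y end a stiff sliding steel jaw overhangs the carrier's flared foot. Highest part of nest and jaws: 28 mm above the worktop.
- jaw_left (a joint): Outward travel of the jaw at the nest's +y (left) end: 0 closed over the carrier's foot, 0.008 m fully back. About 9 N of friction, no spring: stays where pushed. Its nose rides on the foot: raising that end of the carrier pushes it back; when the foot has risen 13 mm (10 to 15 N, carrier tipped about 0.13 rad about its other foot) the jaw stands 2 to 4 mm back and has let go.
- jaw_right (a joint): The same for the jaw at the nest's -y (right) end; it too grows as the jaw is pushed outward (along -y).
- jaw_left_nose (a point): Middle of the round nose (4 mm radius, 60 mm long, along the nest's x) of the jaw at the nest's +y end, 22.5 mm above the worktop.
- jaw_right_nose (a point): Middle of the same nose of the jaw at the nest's -y end.
- carrier: Grey vial carrier, loose, 0.2 to 0.45 kg: block 88 (x) by 100 (y) by 30 mm with four wells, 27 mm bore, 18 mm deep. Feet along both y ends flare at 20 degrees to y +-55 mm. Handle in its middle: stem 20 x 20 mm, then a black grip block 24 (x) by 26 (y) mm, 65 to 97 mm above the underside. Origin: centre of its underside, 8 mm above the worktop when seated; axes as the nest's.
- foot_left (a point): Outer tip of the carrier's flared foot at its +y end (carrier (0, 55, 2) mm), the left end as the robot sees it; 10 mm above the worktop when seated.
- foot_right (a point): The same at the -y (right) end, carrier (0, -55, 2) mm.
- handle (a point): Middle of the grip block of the carrier's handle, 84 mm above the carrier's underside; the point to grip, across the carrier's y.
- well_0 (a point): Centre of the floor of an empty well, at carrier (+28, -32, 12) mm; a vial standing in it has its origin here.
- well_1 (a point): Centre of the floor of the other empty well, at carrier (-28, +32, 12) mm.
- well_2 (a point): Centre of the floor of the well at carrier (+28, +32, 12) mm, which holds vial_c.
- well_3 (a point): Centre of the floor of the well at carrier (-28, -32, 12) mm, which holds vial_d.
- vial_a: Loose sample vial standing on the worktop right of the nest: round, 23 mm diameter, 46 mm body and a 20 mm screw cap to 52 mm, 18 g. Origin: centre of its underside, z up. A fixed water bath stands behind the nest, from (0.43, -0.06) to (0.51, -0.38) m along its front, 0.16 m high, with a control tower 0.33 m high at its right end: pass in front of that corner between vials and nest.
- vial_b: The second loose vial on the worktop, same shape.
- vial_c: Vial of the same shape already standing in well_2.
- vial_d: Vial of the same shape already standing in well_3.
- beaker: Bystander: clear beaker, 54 mm across, 70 mm high; leave alone. Left of it, between the arm's start and the work, stands a fixed stirred reactor round (0.37, 0.1) m, 0.52 m high with a thin pole to 0.65 m at (0.5, 0.14): go over it.
- jar: Bystander: amber jar, 52 mm across, 66 mm high; leave alone.
- marker: Bystander: marker pen, 130 mm long, lying; leave alone.
- petri: Bystander: petri dish, 92 mm across, 16 mm high; leave alone.

How it is judged:
On the way, in this order (a step that is already met when the one before it is completed fails the run):
1. all four vials stand in their wells, one to a well, let go, with the carrier still seated and both jaws closed ((distance between vial_a and well_0 below 0.007 m or distance between vial_a and well_1 below 0.007 m) and (distance between vial_b and well_0 below 0.007 m or distance between vial_b and well_1 below 0.007 m) and distance between vial_c and well_2 below 0.007 m and distance between vial_d and well_3 below 0.007 m and contact force between the fingers and vial_a below 0.1 N and contact force between the fingers and vial_b below 0.1 N and z of carrier in the frame of nest below 0.011 m and value of joint each of jaw_left, jaw_right below 0.0015 m), for 0.2 s.
2. the left end is tipped up out of its jaw (foot raised over 12 mm) while the right end is still down (z of foot_left in the frame of nest above 0.022 m and z of foot_right in the frame of nest below 0.016 m), for 0.05 s.
3. rocked back: the right end is up out of its jaw (foot raised over 12 mm) while the left end is down (raised under 7 mm) (z of foot_right in the frame of nest above 0.022 m and z of foot_left in the frame of nest below 0.017 m), for 0.05 s.
At the end, for the whole second after the job is handed in: The gripper holds the carrier still and level (0.15 rad), underside 33 to 90 mm above the worktop, within 40 mm of the nest centre and not touching the nest; each of the four vials within 9 mm of a well floor centre ((distance between vial_a and well_0 below 0.009 m or distance between vial_a and well_1 below 0.009 m) and (distance between vial_b and well_0 below 0.009 m or distance between vial_b and well_1 below 0.009 m) and distance between vial_c and well_2 below 0.009 m and distance between vial_d and well_3 below 0.009 m and z of carrier in the frame of nest between 0.033 and 0.09 m and horizontal distance between carrier and nest below 0.04 m and angle between carrier's own z axis and vertical below 0.15 rad and contact force between the fingers and carrier above 2 N and contact force between carrier and nest below 0.1 N and linear speed of carrier below 0.02 m/s); the arm keeps its last pose, push and grip.
It fails at once if the fingers or arm push on the nest or its jaws (over 3 N) (contact force between any of the fingers, the arm and nest above 3 N).
It fails at once if a bystander is moved more than 30 mm (distance of any of beaker, jar, marker, petri from where it was at the start of the episode above 0.03 m).
It also fails if it takes over 72 s, if anything falls off the work surface, if the arm or the gripper's body presses on something with over 40 N, if the wrist force passes 120 N, or if a joint passes its speed limit or range.

## Robot

A 6-joint arm with a two-finger parallel gripper is mounted at the origin on a cart in front of the work surface, level with it; the furniture and walls round the work are solid. World frame = base frame: x ahead of the robot, y to its left, z up, the work surface at z = 0. Lengths are in m, angles in rad, forces in N, time in s.
With the tool pointing down it reaches from about 0.35 to 0.725 m from the base axis. Payload 4.3 kg.
Tool frame: the origin (TCP) lies at the very end of the fingers, on their centre line; the grasp point (between the pads) lies 19 mm behind it (r.hold_point_z is the z of the grasp point in the tool frame, in m); z points along the fingers, y is the line along which they close (so a half turn about z gives the same grasp; the last joint's range is limited). The gripper opens to 85 mm and grips with 20 to 120 N. Pads are 22 mm wide; open, the fingers measure 114 mm over their backs; the gripper's body (76 mm by 85 mm) begins 54 mm behind the grasp point. The pads swing forward as they close: fully open they stand 13 mm farther back than shut.
Start: joints at [-1.34, 0.377, 0.081, 1.274, 0, 1.46], TCP at [0.192, -0.542, 0.231] pointing down, gripper open.
Joint ranges: [-2.72, 2.72], [-0.84, 1.66], [-1.02, 1.22], [-1.77, 2.12], [-1.37, 1.28], [-3.14, 3.14]. Speed limits (rad/s): [2.57, 2.57, 3.14, 3.14, 3.14, 3.14].

## Interface

Orientations are given as a rotation vector (axis times angle).
In Python, from rig import readout, viewer, close_job, r gives the robot as it stands. The module is installed in compiled form; this text tells all that it offers.
- The arm moves only by the tool step_arm, never from a script. Its argument "targets" is a list of rows, each an object of numbers: "x", "y", "z": the shift along the tool's x, y, z normalised to -1 to 1, where 1 is 400 mm; "rx", "ry", "rz": the turn, a rotation vector about the tool's x, y, z normalised to -1 to 1, where 1 is pi rad. In form: [{"x": .., "y": .., "z": .., "rx": .., "ry": .., "rz": ..}, ...]. A call has exactly 10 rows; each row shifts and turns the commanded pose from where the row before left it, along the tool's axes as they then stand; what a row does not reach is not made up. A row lasts 1/10 s, in which the tool goes at most 50 mm and 8.59 degrees, less where a joint would pass 70% of its speed; a pose out of reach is approached as far as the arm can. A call with a number of a shift or a turn outside -1 to 1 is refused whole. A call with a gripper value outside its range is refused whole. "jaw" is the opening, from -1 (shut) to 1 (fully open), set as the call begins (left out, the last holds). The fingers move at their own pace and stop on an object; "grip_force" is the grip in N (left out, the last holds). Time passes only in rows, so rows that do not move let the fingers close, or fill a call up. It gives the time, the measured TCP pose, the force, the opening and the grip force at its end, in the units of the state.
- readout.observe(): the state, without advancing time (a new reading comes with each control period).
- viewer.capture(name): name is "side" or "top" or "wrist"; returns (picture, depth): 400x640x3 uint8, blue, green, red; 400x640 float32, m along the optical axis (not along the pixel's ray), 0 where there is no reading.
- viewer.camera_info(name): a dict with "mtx" (3x3 intrinsics, pixels), "dist" ([k1, k2, p1, p2, k3] as OpenCV has them; the pictures are not rectified), "R" (3x3) and "t" (3): a world point X has camera coordinates R X + t; the wrist camera has in their place "mount" (4x4, takes a point from camera to tool coordinates, whose origin is the TCP and whose axes are the flange's). Camera axes: x right, y down, z forward; pixel columns grow to the right and rows downward; lengths in m; the calibration is good to about 2 mm. A picture is of the moment at which its call begins: read the wrist's pose just before it. camera_info takes no time and is no camera call.
- close_job(): hands the job in; it is judged then, once.
The state is a dict: "clock": time; "joint_pos": joint angles; "qvel": joint speeds; "tau": joint torques, N m; "ee_pos": TCP position; "tcp_rot": TCP orientation; "contact_force": force on the tool from outside, world axes, zero at the start; "wrist_torque": the same for the moment, N m; "gripper_width": finger opening in m; "grasp_force": force on a finger pad.
Only numpy, scipy, OpenCV 4.12 (cv2) and the standard library are available. Lean on these libraries where they do the work, as an engineer would, in place of code of your own. Each camera call takes 0.05 s, during which the arm holds its last target. There are 200 camera calls.

## Working session

There is one attempt and no reset: what is moved stays moved. The work goes in short steps, Python scripts to look and compute and a tool call to move; the robot and the scene stay as the last step left them, time stands still between calls to the robot, and variables do not carry over. Pictures are saved under pics/ and viewed, at most 10 in all, crops included, and the job is handed in when it is done.

Besides the shell and the picture viewer there is one more tool, called after "Call:" as name(argument=value, ...), one argument or row to a line, values as JSON. step_arm: Moves the arm, as the interface text tells. Its arguments: {"type":"object","properties":{"targets":{"type":"array","items":{"type":"object","properties":{"x":{"type":"number"},"y":{"type":"number"},"z":{"type":"number"},"rx":{"type":"number"},"ry":{"type":"number"},"rz":{"type":"number"}}}},"jaw":{"type":"number"},"grip_force":{"type":"number"}},"required":["targets"]}

```bash
mkdir -p pics; python3 - <<'E'
from rig import readout, viewer, r
import cv2,numpy as np
np.set_printoptions(precision=4,suppress=True)
print(readout.observe(), r.hold_point_z)
for n in ("side","top","wrist"):
    print(n,viewer.camera_info(n))
    p,d=viewer.capture(n); np.savez(f"pics/{n}0.npz",p=p,d=d); cv2.imwrite(f"pics/{n}0.png",p)
E
```

```text
{'clock': 0.0, 'joint_pos': array([-1.3403,  0.3781,  0.0796,  1.2744,  0.    ,  1.4605]), 'qvel': array([ 0.0021,  0.0001, -0.0014,  0.0021,  0.0003,  0.0011]), 'tau': array([ -0.0012, -46.3608,  26.9875,   0.0209,  -0.0003,   0.    ]), 'ee_pos': array([ 0.192 , -0.5413,  0.2304]), 'tcp_rot': array([-3.0941, -0.5324,  0.0002]), 'contact_force': array([-0.2306,  0.0481, -0.2259]), 'wrist_torque': array([-0.0082,  0.0218,  0.0296]), 'grasp_force': 0.0, 'gripper_width': 0.08550110552634092} -0.0187
side {'mtx': array([[470.4206,   0.    , 315.7534],
       [  0.    , 470.4206, 188.1202],
       [  0.    ,   0.    ,   1.    ]]), 'dist': array([-0.0908,  0.    ,  0.    ,  0.    ,  0.    ]), 'R': array([[ 0.8419, -0.5392,  0.0196],
       [-0.249 , -0.4204, -0.8725],
       [ 0.4787,  0.7297, -0.4882]]), 't': array([-0.5769,  0.0408,  0.9803])}
top {'mtx': array([[364.2309,   0.    , 322.9056],
       [  0.    , 364.2309, 203.1113],
       [  0.    ,   0.    ,   1.    ]]), 'dist': array([-0.0249,  0.    ,  0.    ,  0.    ,  0.    ]), 'R': array([[ 0.0179, -0.9998, -0.0042],
       [-0.9955, -0.0174, -0.093 ],
       [ 0.0929,  0.0059, -0.9957]]), 't': array([-0.3297,  0.5028,  0.894 ])}
wrist {'mtx': array([[328.7301,   0.    , 320.2049],
       [  0.    , 328.7301, 199.6065],
       [  0.    ,   0.    ,   1.    ]]), 'dist': array([-0.0355,  0.    ,  0.    ,  0.    ,  0.    ]), 'mount': array([[-0.    , -0.9512, -0.3085,  0.0789],
       [ 1.    ,  0.0001, -0.0003,  0.0009],
       [ 0.0003, -0.3085,  0.9512, -0.1421],
       [ 0.    ,  0.    ,  0.    ,  1.    ]])}
```

View pics/top0.png

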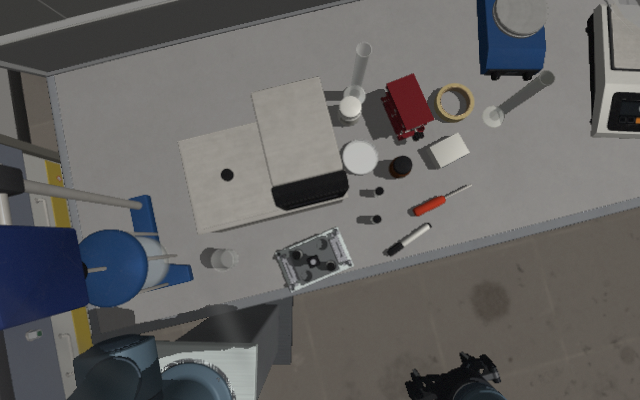

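View pics/side0.png

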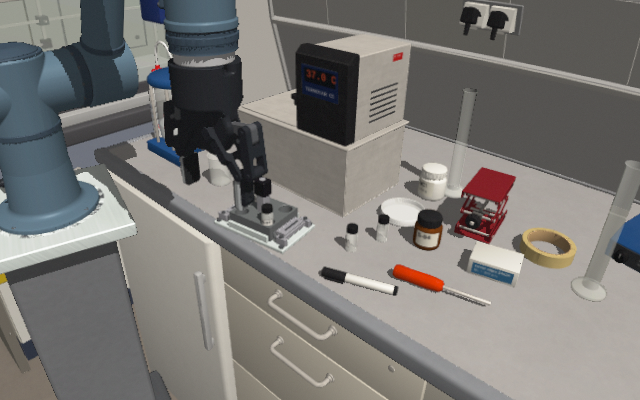

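The top picture shows the carrier at (313,261), the vial caps at (379,191) and (376,219), the jar at (401,167), the petri dish at (360,157) and the marker at (408,238). The side picture shows the vials at (352,237) and (383,228), and the handle at (263,187).

```bash
cat > h.py <<'E'
import cv2,numpy as np
from rig import readout, viewer, r
from scipy.spatial.transform import Rotation as Ro
np.set_printoptions(precision=4,suppress=True)
def cap(n,tag):
    s=readout.observe(); p,d=viewer.capture(n); c=viewer.camera_info(n)
    if n=="wrist":
        T=np.eye(4);T[:3,:3]=Ro.from_rotvec(s["tcp_rot"]).as_matrix();T[:3,3]=s["ee_pos"]
        M=np.linalg.inv(T@c["mount"]); R,t=M[:3,:3],M[:3,3]
    else: R,t=c["R"],c["t"]
    np.savez(f"pics/{tag}.npz",p=p,d=d,R=R,t=t,K=c["mtx"],dist=np.array(c["dist"])); return load(tag)
def load(tag): return dict(np.load(f"pics/{tag}.npz"))
def cloud(v):
    h,w=v["d"].shape; uv=np.stack(np.meshgrid(np.arange(w),np.arange(h)),-1).reshape(-1,1,2).astype(float)
    n=cv2.undistortPoints(uv,v["K"],v["dist"]).reshape(h,w,2)
    X=np.concatenate([n,np.ones((h,w,1))],-1)*v["d"][...,None]
    return (X-v["t"])@v["R"]
def ray(v,u):
    n=cv2.undistortPoints(np.array(u,float).reshape(1,1,2),v["K"],v["dist"]).ravel()
    return -v["R"].T@v["t"], v["R"].T@np.array([n[0],n[1],1])
def atz(v,u,z):
    o,d=ray(v,u); return o+d*(z-o[2])/d[2]
def tri(*vu):
    A=0;b=0
    for v,u in vu:
        o,d=ray(v,u); d/=np.linalg.norm(d); P=np.eye(3)-np.outer(d,d); A=A+P;b=b+P@o
    return np.linalg.solve(A,b)
def proj(v,X):
    return cv2.projectPoints(np.array(X,float).reshape(-1,1,3),cv2.Rodrigues(v["R"])[0],v["t"],v["K"],v["dist"])[0].reshape(-1,2)
E
python3 - <<'E'
from h import *
for n in("top","side"):
    c=viewer.camera_info(n);z=np.load(f"pics/{n}0.npz")
    np.savez(f"pics/{n}0.npz",p=z["p"],d=z["d"],R=c["R"],t=c["t"],K=c["mtx"],dist=np.array(c["dist"]))
v=load("top0");C=cloud(v)
for u in [(379,191),(376,219),(313,261),(297,255),(331,267),(401,167),(330,200),(227,258),(350,250)]: print(u,C[u[1],u[0]])
a=cv2.resize(v["p"][205:305,262:362],None,fx=6,fy=6,interpolation=cv2.INTER_CUBIC);cv2.imwrite("pics/c1.png",a)
# dark caps: cloud points at z ~0.05 in vial area
m=(C[...,2]>.045)&(C[...,2]<.06);m[:180]=0;m[235:]=0;m[:,:362]=0;m[:,392:]=0
n,l=cv2.connectedComponents(m.astype(np.uint8))
for i in range(1,n): 
    if (l==i).sum()>10: print((l==i).sum(),C[l==i].mean(0), C[l==i].min(0),C[l==i].max(0))
m=(C[...,2]>.09)&(C[...,2]<.12);m[:235]=0;m[290:]=0;m[:,:280]=0;m[:,340:]=0
print(m.sum(),C[m].mean(0),C[m].min(0),C[m].max(0))
E
```

```text
(379, 191) [ 0.5376 -0.4571  0.0546]
(376, 219) [ 0.4694 -0.4505  0.0512]
(313, 261) [ 0.3691 -0.3012  0.1039]
(297, 255) [ 0.3804 -0.2625  0.0738]
(331, 267) [ 0.354  -0.3427  0.074 ]
(401, 167) [ 0.4233 -0.3262  0.9355]
(330, 200) [ 0.502  -0.3365  0.1661]
(227, 258) [ 0.3658 -0.0789  0.0021]
(350, 250) [ 0.3918 -0.3919 -0.0003]
58 [ 0.5381 -0.4571  0.0514] [ 0.5282 -0.4676  0.0461] [ 0.5479 -0.4474  0.0547]
59 [ 0.469  -0.4515  0.052 ] [ 0.4596 -0.4603  0.0452] [ 0.4792 -0.4416  0.0552]
125 [ 0.3674 -0.3001  0.1042] [ 0.353  -0.3149  0.0901] [ 0.3822 -0.2852  0.1084]
```

View pics/c1.png

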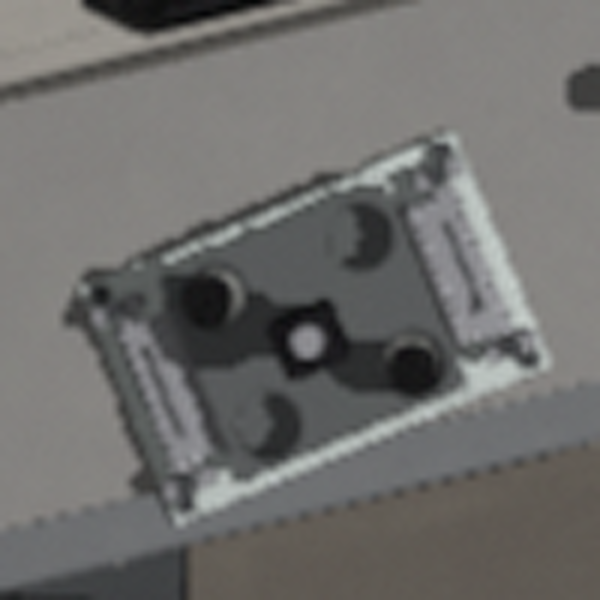

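The crop shows vials in the wells at crop (212,298) and (412,363). The empty wells are at (360,237), which is well_0, and (268,423), which is well_1. The handle is at (308,340).

```bash
cat >> h.py <<'E'
def go(x,y,z,az,tilt=0):
    """rows needed from present measured pose to TCP (x,y,z), tool x at azimuth az deg, tilted by tilt rad about tool x"""
    s=readout.observe(); A=Ro.from_rotvec(s["tcp_rot"]); a=np.radians(az)
    B=Ro.from_matrix(np.array([[np.cos(a),np.sin(a),0],[np.sin(a),-np.cos(a),0],[0,0,-1.]]).reshape(3,3))*Ro.from_rotvec([tilt,0,0])
    d=np.array([x,y,z])-s["ee_pos"]
    print("now",s["ee_pos"],"az",np.degrees(np.arctan2(*A.as_matrix()[[1,0],0])),"t",s["clock"],"q",s["joint_pos"])
    print("world shift",d,"in tool now/0.4:",A.inv().apply(d)/.4,"in target tool/0.4:",B.inv().apply(d)/.4,"rot/pi:",(A.inv()*B).as_rotvec()/np.pi)
E
python3 - <<'E'
from h import *
v=load("top0");w=load("side0")
print("jar",atz(v,(401,167),.066),"petri",atz(v,(360,157),.016),"marker",atz(v,(388,253),.01),atz(v,(430,225),.01))
print("tower corners z.33:",[atz(v,u,.33) for u in [(348,188),(272,190),(345,175),(320,78)]])
C=cloud(v)
cs=[]
for c0 in [(.3804,-.2625),(.354,-.3427)]:
    m=(C[...,2]>.066)&(C[...,2]<.078)&(np.hypot(C[...,0]-c0[0],C[...,1]-c0[1])<.016); P=C[m];cs.append(P.mean(0));print(m.sum(),P.mean(0),P.min(0),P.max(0))
d=cs[0]-cs[1];print("len (85)",np.linalg.norm(d[:2])*1e3,"yaw",np.degrees(np.arctan2(d[1],d[0])-np.arctan2(64,56)),"mid",(cs[0]+cs[1])/2)
# plate corners
for u in [(455,130),(550,362),(180,525),(78,305)]: print("nest corner",atz(v,(262+u[0]/6-.4,205+u[1]/6-.4),.008)[:2])
go(.47,-.46,.2,154)
E
```

```text
jar [ 0.5956 -0.5085  0.066 ] petri [ 0.6297 -0.4138  0.016 ] marker [ 0.3863 -0.487   0.01  ] [ 0.4586 -0.5937  0.01  ]
tower corners z.33: [array([ 0.506 , -0.3642,  0.33  ]), array([ 0.5004, -0.2368,  0.33  ]), array([ 0.528 , -0.3589,  0.33  ]), array([ 0.6972, -0.3137,  0.33  ])]
63 [ 0.3802 -0.2595  0.0717] [ 0.3708 -0.2692  0.0671] [ 0.3896 -0.2503  0.0749]
61 [ 0.3548 -0.3404  0.0719] [ 0.3445 -0.3498  0.0681] [ 0.3632 -0.3309  0.0748]
len (85) 84.7900159472141 yaw 23.7548855440976 mid [ 0.3675 -0.2999  0.0718]
nest corner [ 0.4514 -0.3587]
nest corner [ 0.3549 -0.3999]
nest corner [ 0.2846 -0.2463]
nest corner [ 0.375 -0.201]
now [ 0.1921 -0.5415  0.2306] az 19.525139337157526 t 0.15 q [-1.3403  0.3779  0.08    1.2744  0.      1.4605]
world shift [ 0.2779  0.0815 -0.0306] in tool now/0.4: [0.7229 0.0404 0.0766] in target tool/0.4: [-0.5352  0.4876  0.0765] rot/pi: [-0.0002 -0.0006 -0.7471]
```

Call:
step_arm(
  targets=[
    {"x":0.08,"y":0.005,"z":0.008},
    {"x":0.11,"y":0.006,"z":0.011},
    {"x":0.11,"y":0.006,"z":0.011,"rz":0},
    {"x":0.11,"y":0.006,"z":0.011},
    {"x":0.11,"y":0.006,"z":0.011},
    {"x":0.11,"y":0.006,"z":0.011},
    {"x":0.09,"y":0.005,"z":0.013},
    {"rz":-0.03},
    {"rz":-0.046},
    {"rz":-0.046},
  ],
  jaw=1,
)

```text
invalid input
```

Call:
step_arm(
  targets=[
    {"rz":-0.046},
    {"rz":-0.046},
    {"rz":-0.046},
    {"rz":-0.046},
    {"rz":-0.046},
    {"rz":-0.046},
    {"rz":-0.046},
    {"rz":-0.046},
    {"rz":-0.046},
    {"rz":-0.046},
  ],
)

```text
invalid input
```

Call:
step_arm(
  targets=[
    {"rz":-0.046},
    {"rz":-0.046},
    {"rz":-0.046},
    {"rz":-0.027},
    {},
    {},
    {},
    {},
    {},
    {},
  ],
)

```text
invalid input
```

```bash
python3 - <<'E'
from h import *
go(.469,-.4515,.2,155)
v=cap("wrist","w1");cv2.imwrite("pics/w1.png",v["p"])
C=cloud(v)
m=(C[...,2]>.044)&(C[...,2]<.06)
n,l=cv2.connectedComponents(m.astype(np.uint8))
for i in range(1,n): 
    if (l==i).sum()>80: P=C[l==i];print((l==i).sum(),P.mean(0),P.min(0),P.max(0))
print(proj(v,[[.469,-.4515,.052],[.538,-.457,.052]]))
E
```

```text
now [ 0.1921 -0.5415  0.2306] az 19.525139337157526 t 0.15 q [-1.3403  0.3779  0.08    1.2744  0.      1.4605]
world shift [ 0.2769  0.09   -0.0306] in tool now/0.4: [0.7276 0.0195 0.0766] in target tool/0.4: [-0.5324  0.4964  0.0765] rot/pi: [-0.0002 -0.0006 -0.7526]
[[ 329.4953 -189.7838]
 [ 368.0049 -287.3046]]
```

View pics/w1.png

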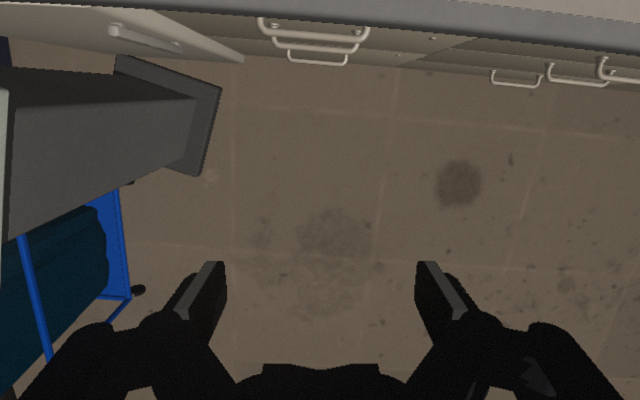

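The moves were refused, so the arm is still at the start. This picture shows only floor, with the fingertips at (215,265) and (427,265). I'll retry with complete rows.

Call:
step_arm(
  targets=[
    {"x":0.08,"y":0.005,"z":0.008,"rx":0,"ry":0,"rz":0},
    {"x":0.11,"y":0.006,"z":0.011,"rx":0,"ry":0,"rz":0},
    {"x":0.11,"y":0.006,"z":0.011,"rx":0,"ry":0,"rz":0},
    {"x":0.11,"y":0.006,"z":0.011,"rx":0,"ry":0,"rz":0},
    {"x":0.11,"y":0.006,"z":0.011,"rx":0,"ry":0,"rz":0},
    {"x":0.11,"y":0.006,"z":0.011,"rx":0,"ry":0,"rz":0},
    {"x":0.09,"y":0.005,"z":0.013,"rx":0,"ry":0,"rz":0},
    {"x":0,"y":0,"z":0,"rx":0,"ry":0,"rz":-0.03},
    {"x":0,"y":0,"z":0,"rx":0,"ry":0,"rz":-0.046},
    {"x":0,"y":0,"z":0,"rx":0,"ry":0,"rz":-0.046},
  ],
)

```text
clock: 1.2
ee_pos: [0.4694, -0.4603, 0.2003]
tcp_rot: [-2.933, -1.123, 0.001]
contact_force: [0.1, -0.8, -0.0]
gripper_width: 0.0851
grasp_force: 0.0
```

Call:
step_arm(
  targets=[
    {"x":0,"y":0,"z":0,"rx":0,"ry":0,"rz":-0.046},
    {"x":0,"y":0,"z":0,"rx":0,"ry":0,"rz":-0.046},
    {"x":0,"y":0,"z":0,"rx":0,"ry":0,"rz":-0.046},
    {"x":0,"y":0,"z":0,"rx":0,"ry":0,"rz":-0.046},
    {"x":0,"y":0,"z":0,"rx":0,"ry":0,"rz":-0.046},
    {"x":0,"y":0,"z":0,"rx":0,"ry":0,"rz":-0.046},
    {"x":0,"y":0,"z":0,"rx":0,"ry":0,"rz":-0.046},
    {"x":0,"y":0,"z":0,"rx":0,"ry":0,"rz":-0.046},
    {"x":0,"y":0,"z":0,"rx":0,"ry":0,"rz":-0.046},
    {"x":0,"y":0,"z":0,"rx":0,"ry":0,"rz":-0.046},
  ],
)

```text
clock: 2.2
ee_pos: [0.4689, -0.4606, 0.2005]
tcp_rot: [-1.459, -2.781, -0.0]
contact_force: [1.2, -0.5, 0.1]
gripper_width: 0.0852
grasp_force: 0.0
```

Call:
step_arm(
  targets=[
    {"x":0,"y":0,"z":0,"rx":0,"ry":0,"rz":-0.046},
    {"x":0,"y":0,"z":0,"rx":0,"ry":0,"rz":-0.046},
    {"x":0,"y":0,"z":0,"rx":0,"ry":0,"rz":-0.046},
    {"x":0,"y":0,"z":0,"rx":0,"ry":0,"rz":-0.03},
    {"x":0,"y":0,"z":0,"rx":0,"ry":0,"rz":0},
    {"x":0,"y":0,"z":0,"rx":0,"ry":0,"rz":0},
    {"x":0,"y":0,"z":0,"rx":0,"ry":0,"rz":0},
    {"x":0,"y":0,"z":0,"rx":0,"ry":0,"rz":0},
    {"x":0,"y":0,"z":0,"rx":0,"ry":0,"rz":0},
    {"x":0,"y":0,"z":0,"rx":0,"ry":0,"rz":0},
  ],
)

```text
clock: 3.2
ee_pos: [0.469, -0.4608, 0.2009]
tcp_rot: [0.693, 3.064, -0.0]
contact_force: [-0.3, 0.1, 0.8]
gripper_width: 0.0852
grasp_force: 0.0
```

```bash
python3 - <<'E'
from h import *
go(.469,-.4515,.2,155)
v=cap("wrist","w2");cv2.imwrite("pics/w2.png",v["p"])
C=cloud(v)
m=(C[...,2]>.046)&(C[...,2]<.058)
n,l=cv2.connectedComponents(m.astype(np.uint8))
for i in range(1,n): 
    if (l==i).sum()>80: P=C[l==i];print((l==i).sum(),P.mean(0),P.min(0),P.max(0))
print(proj(v,[[.469,-.4515,.052],[.538,-.457,.052]]))
E
```

```text
now [ 0.469  -0.4608  0.2009] az 154.50902951496073 t 3.2 q [-0.873   0.5619  0.2942  1.303  -0.0001 -0.4281]
world shift [ 0.      0.0093 -0.0009] in tool now/0.4: [0.01   0.021  0.0023] in target tool/0.4: [0.0098 0.0211 0.0023] rot/pi: [-0.      0.     -0.0027]
163 [ 0.3624 -0.3506  0.0532] [ 0.3539 -0.3556  0.046 ] [ 0.3677 -0.3369  0.058 ]
1556 [ 0.4873 -0.2673  0.0521] [ 0.456  -0.3704  0.046 ] [ 0.5795 -0.1586  0.058 ]
401 [ 0.47   -0.4548  0.0513] [ 0.4604 -0.4649  0.046 ] [ 0.4809 -0.4449  0.0534]
354 [ 0.5386 -0.4603  0.0512] [ 0.5295 -0.4707  0.0461] [ 0.5501 -0.4503  0.0536]
266 [ 0.5877 -0.5095  0.0523] [ 0.5809 -0.5337  0.046 ] [ 0.6076 -0.4929  0.058 ]
[[330.2175 178.8974]
 [354.9627 243.2786]]
```

View pics/w2.png

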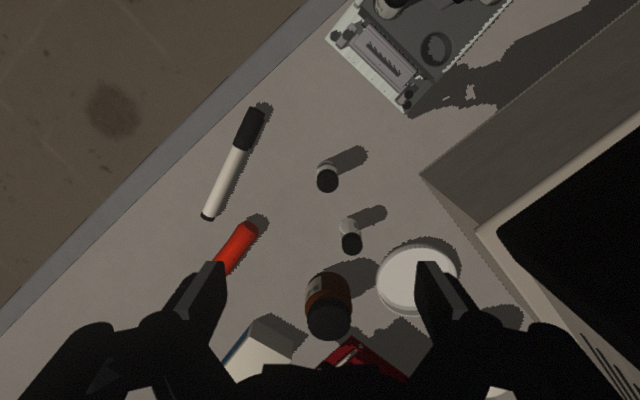

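The wrist picture shows vial_b's cap at (327,180), vial_a's at (351,243), and the jar and petri dish behind them. The two views agree to about 3 mm, so I'll use the average. Next I descend on vial_b and grip it.

Call:
step_arm(
  jaw=0.2,
  grip_force=30,
  targets=[
    {"x":0.007,"y":0.018,"z":0.03,"rx":0,"ry":0,"rz":0},
    {"x":0,"y":0,"z":0.08,"rx":0,"ry":0,"rz":0},
    {"x":0,"y":0,"z":0.08,"rx":0,"ry":0,"rz":0},
    {"x":0,"y":0,"z":0.08,"rx":0,"ry":0,"rz":0},
    {"x":0,"y":0,"z":0.07,"rx":0,"ry":0,"rz":0},
    {"x":0,"y":0,"z":0.06,"rx":0,"ry":0,"rz":0},
    {"x":0,"y":0,"z":0.045,"rx":0,"ry":0,"rz":0},
    {"x":0,"y":0,"z":0,"rx":0,"ry":0,"rz":0},
    {"x":0,"y":0,"z":0,"rx":0,"ry":0,"rz":0},
    {"x":0,"y":0,"z":0,"rx":0,"ry":0,"rz":0},
  ],
)

```text
clock: 4.25
ee_pos: [0.4704, -0.4541, 0.0245]
tcp_rot: [0.692, 3.062, -0.003]
contact_force: [-0.3, -0.5, 0.4]
gripper_width: 0.0514
grasp_force: 0.0
```

Call:
step_arm(
  jaw=-1,
  grip_force=30,
  targets=[
    {"x":0,"y":0,"z":0,"rx":0,"ry":0,"rz":0},
    {"x":0,"y":0,"z":0,"rx":0,"ry":0,"rz":0},
    {"x":0,"y":0,"z":0,"rx":0,"ry":0,"rz":0},
    {"x":0,"y":0,"z":0,"rx":0,"ry":0,"rz":0},
    {"x":0,"y":0,"z":0,"rx":0,"ry":0,"rz":0},
    {"x":0,"y":0,"z":0,"rx":0,"ry":0,"rz":0},
    {"x":0,"y":0,"z":0,"rx":0,"ry":0,"rz":0},
    {"x":0,"y":0,"z":0,"rx":0,"ry":0,"rz":0},
    {"x":0,"y":0,"z":0,"rx":0,"ry":0,"rz":0},
    {"x":0,"y":0,"z":0,"rx":0,"ry":0,"rz":0},
  ],
)

```text
clock: 5.25
ee_pos: [0.4702, -0.4539, 0.0242]
tcp_rot: [0.692, 3.062, -0.002]
contact_force: [-1.0, 0.2, 6.1]
gripper_width: 0.0203
grasp_force: 29.5
```

```bash
python3 - <<'E'
from h import *
s=readout.observe();print(s["gripper_width"],s["grasp_force"],s["contact_force"])
y=np.radians(24.2);R=np.array([[np.cos(y),-np.sin(y)],[np.sin(y),np.cos(y)]])
H=np.array([.3672,-.3003])
w0=H+R@[.028,-.032];w1=H+R@[-.028,.032];print("w0,w1",w0,w1)
go(*w0,.16,154.5)
E
```

```text
0.02029397300489818 29.5359214337077 [-0.9523  0.181   6.128 ]
w0,w1 [ 0.4059 -0.318 ] [ 0.3285 -0.2826]
now [ 0.4702 -0.4539  0.0242] az 154.52306509189438 t 5.25 q [-0.8648  0.6557 -0.0146  0.8981 -0.0001 -0.4201]
world shift [-0.0643  0.1359  0.1358] in tool now/0.4: [ 0.2906  0.2372 -0.3403] in target tool/0.4: [ 0.2914  0.2374 -0.3394] rot/pi: [-0.0003  0.0007  0.0001]
```

Call:
step_arm(
  targets=[
    {"x":0,"y":0,"z":-0.05,"rx":0,"ry":0,"rz":0},
    {"x":0,"y":0,"z":-0.1,"rx":0,"ry":0,"rz":0},
    {"x":0,"y":0,"z":-0.1,"rx":0,"ry":0,"rz":0},
    {"x":0.061,"y":-0.007,"z":-0.07,"rx":0,"ry":0,"rz":0},
    {"x":0.061,"y":-0.007,"z":-0.02,"rx":0,"ry":0,"rz":0},
    {"x":0.062,"y":-0.007,"z":0,"rx":0,"ry":0,"rz":0},
    {"x":0.035,"y":0.085,"z":0,"rx":0,"ry":0,"rz":0},
    {"x":0.036,"y":0.09,"z":0,"rx":0,"ry":0,"rz":0},
    {"x":0.036,"y":0.085,"z":0,"rx":0,"ry":0,"rz":0},
    {"x":0,"y":0,"z":0,"rx":0,"ry":0,"rz":0},
  ],
)

```text
clock: 6.25
ee_pos: [0.4044, -0.3119, 0.1584]
tcp_rot: [-0.686, -3.063, -0.005]
contact_force: [0.3, -0.2, 0.1]
gripper_width: 0.0204
grasp_force: 29.6
```

```bash
python3 - <<'E'
from h import *
go(.4059,-.318,.16,154.5)
v=cap("wrist","w3");cv2.imwrite("pics/w3.png",v["p"]);C=cloud(v)
t=cap("top","t3")
for nm,c in(("handle",(.3672,-.3003,.105)),("c",(.380,-.260,.072)),("d",(.3548,-.3404,.072))):
    m=(abs(C[...,2]-c[2])<.006)&(np.hypot(C[...,0]-c[0],C[...,1]-c[1])<.02);P=C[m]
    if m.sum():print(nm,m.sum(),P.mean(0),P.min(0),P.max(0),proj(v,c))
s=readout.observe();T=Ro.from_rotvec(s["tcp_rot"])
# held vial: points near TCP in tool frame
Q=T.inv().apply((C-s["ee_pos"]).reshape(-1,3)).reshape(C.shape)
m=(np.hypot(Q[...,0],Q[...,1])<.02)&(Q[...,2]<.035)&(Q[...,2]>-.035)&(v["d"]>0);print(m.sum(),Q[m].mean(0),Q[m].min(0),Q[m].max(0))
E
```

```text
now [ 0.4044 -0.3119  0.1584] az 154.74053148435462 t 6.25 q [-0.782   0.286  -0.2413  1.0476  0.0012 -0.3411]
world shift [ 0.0015 -0.0061  0.0016] in tool now/0.4: [-0.0098 -0.0122 -0.004 ] in target tool/0.4: [-0.0099 -0.0121 -0.0039] rot/pi: [ 0.0008 -0.0011  0.0013]
handle 1608 [ 0.3678 -0.3026  0.1042] [ 0.3535 -0.3187  0.0991] [ 0.3831 -0.2876  0.1071] [[312.4355 163.1267]]
c 698 [ 0.3809 -0.2625  0.0712] [ 0.371  -0.2727  0.066 ] [ 0.3915 -0.2523  0.0738] [[373.5107 145.6364]]
d 679 [ 0.3556 -0.3428  0.0712] [ 0.3457 -0.3539  0.0661] [ 0.3659 -0.3332  0.0732] [[254.5292 162.0524]]
5201 [ 0.0079  0.0007 -0.0165] [-0.0093 -0.018  -0.035 ] [0.0143 0.0153 0.0249]
```

View pics/w3.png

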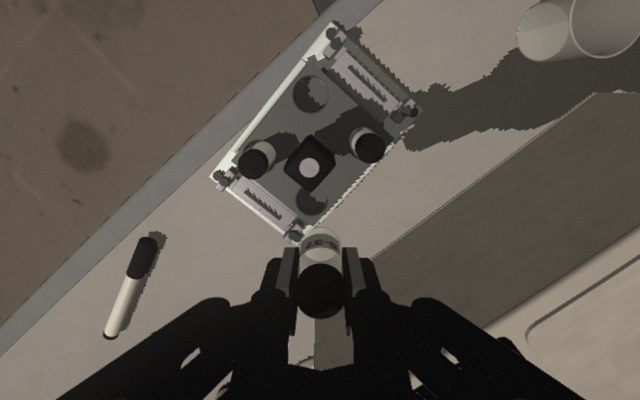

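The picture shows the vial held upright, with its cap at (322,290). well_0 is at (312,200) and well_1 at (310,95). I'll refine the wells and the held vial in this same camera.

```bash
cat >> h.py <<'E'
def wellfit(C,c0):
    P=C.reshape(-1,3);P=P[(np.hypot(P[:,0]-c0[0],P[:,1]-c0[1])<.022)&(P[:,2]>.01)&(P[:,2]<.045)]
    top=P[abs(P[:,2]-.038)<.003][:,:2];low=P[P[:,2]<.033][:,:2];best=[]
    g=np.arange(-.006,.0061,.0005)
    for a in g:
        for b in g:
            c=np.array(c0)+[a,b];best.append(((np.hypot(*(top-c).T)<.0133).sum()+(np.hypot(*(low-c).T)>.0137).sum(),*c))
    best=np.array(best);k=best[:,0]<=best[:,0].min()+1;return best[k][:,1:].mean(0),best[:,0].min(),len(top),len(low)
E
python3 - <<'E'
from h import *
for n in("w3","t3"):
    C=cloud(load(n)); print(n,[wellfit(C,c) for c in[(.406,-.319),(.3285,-.2835)]])
s=readout.observe();T=Ro.from_rotvec(s["tcp_rot"])
v=load("w3");C=cloud(v);Q=T.inv().apply((C-s["ee_pos"]).reshape(-1,3)).reshape(C.shape)
for lo,hi in((-.034,-.022),):
    m=(Q[...,2]>lo)&(Q[...,2]<hi)
    n,l=cv2.connectedComponents(m.astype(np.uint8))
    i=l[288,322];P=Q[l==i];print(i,len(P),P.mean(0),P.min(0),P.max(0))
print(Q[288,322],Q[275:312:6,322],Q[240,318],Q[232,318])
# edge picture pixel rows/cols of cap: darkness
g=cv2.cvtColor(v["p"],cv2.COLOR_BGR2GRAY);print(g[290,285:360:3]);print(g[225:325:4,322])
E
```

```text
w3 [(array([ 0.4075, -0.321 ]), np.float64(56.0), 845, 655), (array([ 0.33 , -0.285]), np.float64(347.0), 1220, 1272)]
t3 [(array([ 0.406, -0.319]), np.float64(0.0), 0, 0), (array([ 0.3285, -0.2835]), np.float64(0.0), 0, 0)]
1 3037 [ 0.0057  0.0026 -0.0269] [-0.0092 -0.0214 -0.034 ] [ 0.0143  0.0263 -0.022 ]
[ 0.0065  0.0031 -0.0262] [[ 0.0116  0.0031 -0.0247]
 [ 0.0105  0.0031 -0.0274]
 [ 0.007   0.0031 -0.0263]
 [ 0.0048  0.0031 -0.0272]
 [ 0.0015  0.0031 -0.0265]
 [-0.0009  0.0031 -0.0272]
 [-0.0042  0.0032 -0.0267]] [0.0133 0.0014 0.0051] [0.0135 0.0014 0.0144]
[58 54 18 13 16 14 14 16 17 10 17 18 14 14 13 13 11 11 16 15 11 16 16 58
 58]
[136 146 119  77  57  76 135 136 135 104  16  18  14  12  16  17  14  18
  10  12  13   9  17  20  72]
```

```bash
python3 - <<'E'
from h import *
s=readout.observe();print(s["ee_pos"],s["qvel"])
v=cap("wrist","w4");C=cloud(v);s2=readout.observe();print(s2["ee_pos"])
print([wellfit(C,c) for c in[(.407,-.319),(.330,-.2835)]])
T=Ro.from_rotvec(s["tcp_rot"]);Q=T.inv().apply((C-s["ee_pos"]).reshape(-1,3)).reshape(C.shape)
for nm,c in(("handle",(.3675,-.301,.105)),("c",(.380,-.261,.072)),("d",(.355,-.3414,.072))):
    m=(abs(C[...,2]-c[2])<.006)&(np.hypot(C[...,0]-c[0],C[...,1]-c[1])<.02);P=C[m];print(nm,P.mean(0),(P.min(0)+P.max(0))/2)
print(Q[250:330:6,322])
b=[Q[rr,cc] for rr in(290,) for cc in range(286,362,4)];print(np.array(b))
b=[Q[rr,cc] for rr in(310,) for cc in range(286,362,4)];print(np.array(b))
E
```

```text
[ 0.4056 -0.3162  0.159 ] [-0.0239  0.0203  0.0362 -0.0054 -0.0034  0.0004]
[ 0.4058 -0.3172  0.159 ]
[(array([ 0.4075, -0.321 ]), np.float64(62.0), 840, 692), (array([ 0.33 , -0.285]), np.float64(267.0), 1324, 1200)]
handle [ 0.3678 -0.3027  0.1042] [ 0.3685 -0.3032  0.1033]
c [ 0.3809 -0.2625  0.0713] [ 0.3811 -0.2625  0.0699]
d [ 0.3556 -0.3429  0.0712] [ 0.3558 -0.3435  0.0696]
[[ 0.0098 -0.     -0.0048]
 [ 0.0099 -0.0001 -0.011 ]
 [ 0.0083 -0.0001 -0.0135]
 [ 0.0094 -0.0001 -0.0206]
 [ 0.009  -0.0002 -0.0246]
 [ 0.008  -0.0002 -0.0276]
 [ 0.0052 -0.0002 -0.0276]
 [ 0.0034 -0.0002 -0.029 ]
 [ 0.0002 -0.0002 -0.0285]
 [-0.0044 -0.0001 -0.0262]
 [-0.0063 -0.0001 -0.0276]
 [-0.0095 -0.0001 -0.0273]
 [-0.1185  0.0009  0.1056]
 [-0.117   0.0008  0.0957]]
[[ 0.0094 -0.0136 -0.0367]
 [ 0.01   -0.012  -0.0376]
 [ 0.0067 -0.011  -0.0327]
 [ 0.0031 -0.0099 -0.0272]
 [ 0.003  -0.0083 -0.0271]
 [ 0.003  -0.0066 -0.0271]
 [ 0.0032 -0.005  -0.0274]
 [ 0.0034 -0.0034 -0.0276]
 [ 0.0029 -0.0018 -0.027 ]
 [ 0.0029 -0.0002 -0.0269]
 [ 0.0026  0.0015 -0.0264]
 [ 0.0028  0.0031 -0.0268]
 [ 0.0033  0.0047 -0.0276]
 [ 0.0037  0.0063 -0.0281]
 [ 0.0036  0.0079 -0.0279]
 [ 0.0031  0.0096 -0.0272]
 [ 0.0098  0.0101 -0.0374]
 [ 0.0093  0.0117 -0.0367]
 [ 0.0092  0.0132 -0.0365]]
[[ 0.0061 -0.013  -0.0441]
 [ 0.0003 -0.0124 -0.0364]
 [-0.0015 -0.0111 -0.034 ]
 [-0.1458 -0.0249  0.1597]
 [-0.0068 -0.0085 -0.0269]
 [-0.0063 -0.0068 -0.0275]
 [-0.0069 -0.0051 -0.0268]
 [-0.0058 -0.0034 -0.0282]
 [-0.0064 -0.0018 -0.0274]
 [-0.0063 -0.0001 -0.0276]
 [-0.0063  0.0015 -0.0276]
 [-0.0059  0.0031 -0.0281]
 [-0.0066  0.0048 -0.0272]
 [-0.0061  0.0065 -0.0278]
 [-0.1031  0.0185  0.1023]
 [-0.0045  0.0096 -0.03  ]
 [ 0.0009  0.0104 -0.0372]
 [ 0.0063  0.011  -0.0445]
 [ 0.0112  0.0115 -0.0511]]
```

Call:
step_arm(
  targets=[
    {"x":-0.005,"y":-0.006,"z":0.02,"rx":0,"ry":0,"rz":0},
    {"x":0,"y":0,"z":0.05,"rx":0,"ry":0,"rz":0},
    {"x":0,"y":0,"z":0.05,"rx":0,"ry":0,"rz":0},
    {"x":0,"y":0,"z":0.04,"rx":0,"ry":0,"rz":0},
    {"x":0,"y":0,"z":0.025,"rx":0,"ry":0,"rz":0},
    {"x":0,"y":0,"z":0,"rx":0,"ry":0,"rz":0},
    {"x":0,"y":0,"z":0,"rx":0,"ry":0,"rz":0},
    {"x":0,"y":0,"z":0,"rx":0,"ry":0,"rz":0},
    {"x":0,"y":0,"z":0,"rx":0,"ry":0,"rz":0},
    {"x":0,"y":0,"z":0,"rx":0,"ry":0,"rz":0},
  ],
)

```text
clock: 7.4
ee_pos: [0.4068, -0.3202, 0.0856]
tcp_rot: [0.692, 3.063, -0.001]
contact_force: [0.4, -0.9, 0.4]
gripper_width: 0.0207
grasp_force: 29.6
```

```bash
python3 - <<'E'
from h import *
s=readout.observe();print(s["ee_pos"],s["qvel"])
v=cap("wrist","w5");C=cloud(v)
S=cap("side","s5")
print([wellfit(C,c) for c in[(.330,-.2835)]])
for nm,c in(("handle",(.3675,-.301,.105)),("c",(.380,-.261,.072)),("d",(.355,-.3414,.072))):
    m=(abs(C[...,2]-c[2])<.003)&(np.hypot(C[...,0]-c[0],C[...,1]-c[1])<.02);P=C[m];print(nm,m.sum(),P.mean(0),(P.min(0)+P.max(0))/2,P.max(0)-P.min(0))
a=v["p"][0:330,180:460];b=S["p"][150:260,200:330]
a=cv2.resize(a,None,fx=1.6,fy=1.6);b=cv2.resize(b,(int(130*a.shape[0]/110/1.9),int(a.shape[0]/1.9)),interpolation=cv2.INTER_CUBIC);b=cv2.copyMakeBorder(b,0,a.shape[0]-b.shape[0],0,0,0)
cv2.imwrite("pics/m5.png",np.hstack([a,b]));print(a.shape,b.shape)
E
```

```text
[ 0.4068 -0.3202  0.0856] [ 0.0004  0.0026 -0.0055 -0.0007  0.0018 -0.0001]
[(array([ 0.33 , -0.285]), np.float64(421.0), 2601, 2263)]
handle 3562 [ 0.3676 -0.3028  0.1044] [ 0.3682 -0.3032  0.1046] [0.0293 0.0305 0.0052]
c 1381 [ 0.3807 -0.2628  0.0714] [ 0.381  -0.2627  0.0712] [0.0204 0.02   0.0042]
d 1317 [ 0.3556 -0.3432  0.0713] [ 0.3558 -0.3434  0.0712] [0.0203 0.0203 0.0043]
(528, 448, 3) (528, 328, 3)
```

View pics/m5.png

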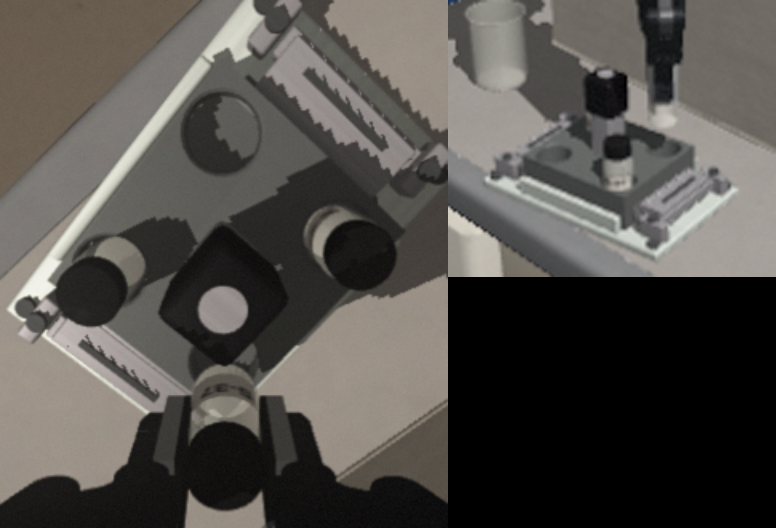

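The composite shows the held vial over well_0, with its body at about (225,400) in the left picture. well_1's rim is at (220,133). The wrist-frame geometry agrees across heights, so I'll insert the vial.

Call:
step_arm(
  targets=[
    {"x":-0.001,"y":-0.0015,"z":0.02,"rx":0,"ry":0,"rz":0},
    {"x":0,"y":0,"z":0.02,"rx":0,"ry":0,"rz":0},
    {"x":0,"y":0,"z":0.015,"rx":0,"ry":0,"rz":0},
    {"x":0,"y":0,"z":0.015,"rx":0,"ry":0,"rz":0},
    {"x":0,"y":0,"z":0.015,"rx":0,"ry":0,"rz":0},
    {"x":0,"y":0,"z":0.01,"rx":0,"ry":0,"rz":0},
    {"x":0,"y":0,"z":0.005,"rx":0,"ry":0,"rz":0},
    {"x":0,"y":0,"z":0,"rx":0,"ry":0,"rz":0},
    {"x":0,"y":0,"z":0,"rx":0,"ry":0,"rz":0},
    {"x":0,"y":0,"z":0,"rx":0,"ry":0,"rz":0},
  ],
)

```text
clock: 8.5
ee_pos: [0.4067, -0.3206, 0.0452]
tcp_rot: [0.693, 3.064, -0.001]
contact_force: [-0.2, -0.6, -0.8]
gripper_width: 0.0201
grasp_force: 29.6
```

Call:
step_arm(
  jaw=-0.2,
  targets=[
    {"x":0,"y":0,"z":0,"rx":0,"ry":0,"rz":0},
    {"x":0,"y":0,"z":0,"rx":0,"ry":0,"rz":0},
    {"x":0,"y":0,"z":0,"rx":0,"ry":0,"rz":0},
    {"x":0,"y":0,"z":0,"rx":0,"ry":0,"rz":0},
    {"x":0,"y":0,"z":0,"rx":0,"ry":0,"rz":0},
    {"x":0,"y":0,"z":0,"rx":0,"ry":0,"rz":0},
    {"x":0,"y":0,"z":-0.03,"rx":0,"ry":0,"rz":0},
    {"x":0,"y":0,"z":-0.08,"rx":0,"ry":0,"rz":0},
    {"x":0,"y":0,"z":-0.1,"rx":0,"ry":0,"rz":0},
    {"x":0,"y":0,"z":-0.08,"rx":0,"ry":0,"rz":0},
  ],
)

```text
clock: 9.5
ee_pos: [0.4067, -0.3207, 0.1637]
tcp_rot: [0.692, 3.063, -0.001]
contact_force: [1.0, -0.2, 0.8]
gripper_width: 0.0345
grasp_force: 0.0
```

```bash
python3 - <<'E'
from h import *
go(.5390,-.4597,.16,154.5)
v=cap("wrist","w6");C=cloud(v)
for nm,c in(("handle",(.3675,-.301,.105)),("c",(.380,-.261,.072)),("d",(.355,-.3414,.072)),("b",(.4068,-.321,.072))):
    m=(abs(C[...,2]-c[2])<.003)&(np.hypot(C[...,0]-c[0],C[...,1]-c[1])<.02);P=C[m];print(nm,m.sum(),P.mean(0),P.max(0)-P.min(0))
E
```

```text
now [ 0.4067 -0.3207  0.1637] az 154.5267426945727 t 9.5 q [-0.7902  0.2914 -0.2193  1.0584  0.     -0.3456]
world shift [ 0.1323 -0.139  -0.0037] in tool now/0.4: [-0.4481 -0.1716  0.0102] in target tool/0.4: [-0.4482 -0.1714  0.0093] rot/pi: [-0.0002  0.0005  0.0001]
handle 1498 [ 0.368  -0.3029  0.1044] [0.0295 0.0306 0.0055]
c 647 [ 0.3811 -0.2627  0.0714] [0.0203 0.0201 0.0044]
d 637 [ 0.3557 -0.3432  0.0713] [0.02   0.0209 0.0042]
b 557 [ 0.4068 -0.3217  0.0714] [0.0209 0.0205 0.005 ]
```

Call:
step_arm(
  jaw=0.2,
  targets=[
    {"x":-0.037,"y":-0.09,"z":0,"rx":0,"ry":0,"rz":0},
    {"x":-0.038,"y":-0.093,"z":0,"rx":0,"ry":0,"rz":0},
    {"x":-0.038,"y":-0.093,"z":0,"rx":0,"ry":0,"rz":0},
    {"x":-0.084,"y":0.026,"z":0,"rx":0,"ry":0,"rz":0},
    {"x":-0.084,"y":0.026,"z":0,"rx":0,"ry":0,"rz":0},
    {"x":-0.084,"y":0.026,"z":0,"rx":0,"ry":0,"rz":0},
    {"x":-0.083,"y":0.026,"z":0.009,"rx":0,"ry":0,"rz":0},
    {"x":0,"y":0,"z":0,"rx":0,"ry":0,"rz":0},
    {"x":0,"y":0,"z":0,"rx":0,"ry":0,"rz":0},
    {"x":0,"y":0,"z":0,"rx":0,"ry":0,"rz":0},
  ],
)

```text
clock: 10.55
ee_pos: [0.5378, -0.4596, 0.1578]
tcp_rot: [-0.693, -3.064, 0.0]
contact_force: [-0.2, -1.1, 0.3]
gripper_width: 0.0514
grasp_force: 0.0
```

```bash
python3 - <<'E'
from h import *
v=cap("wrist","w7");C=cloud(v);c=(.5388,-.46)
m=(abs(C[...,2]-.051)<.003)&(np.hypot(C[...,0]-c[0],C[...,1]-c[1])<.02);P=C[m];print(m.sum(),P.mean(0),P.max(0)-P.min(0))
go(P[:,0].mean(),P[:,1].mean()+.0005,.0242,154.5)
E
```

```text
509 [ 0.5392 -0.4605  0.0513] [0.0203 0.0201 0.0053]
now [ 0.5377 -0.4597  0.1581] az 154.47906909643257 t 10.6 q [-0.7969  0.6875  0.4035  1.2867 -0.0003 -0.3514]
world shift [ 0.0015 -0.0003 -0.1339] in tool now/0.4: [-0.0037  0.0011  0.3347] in target tool/0.4: [-0.0037  0.001   0.3347] rot/pi: [-0.0001  0.     -0.0001]
```

Call:
step_arm(
  targets=[
    {"x":-0.004,"y":0.001,"z":0.04,"rx":0,"ry":0,"rz":0},
    {"x":0,"y":0,"z":0.08,"rx":0,"ry":0,"rz":0},
    {"x":0,"y":0,"z":0.08,"rx":0,"ry":0,"rz":0},
    {"x":0,"y":0,"z":0.07,"rx":0,"ry":0,"rz":0},
    {"x":0,"y":0,"z":0.045,"rx":0,"ry":0,"rz":0},
    {"x":0,"y":0,"z":0.02,"rx":0,"ry":0,"rz":0},
    {"x":0,"y":0,"z":0,"rx":0,"ry":0,"rz":0},
    {"x":0,"y":0,"z":0,"rx":0,"ry":0,"rz":0},
    {"x":0,"y":0,"z":0,"rx":0,"ry":0,"rz":0},
    {"x":0,"y":0,"z":0,"rx":0,"ry":0,"rz":0},
  ],
)

```text
clock: 11.6
ee_pos: [0.541, -0.4608, 0.025]
tcp_rot: [0.692, 3.062, -0.002]
contact_force: [0.0, -0.1, 0.4]
gripper_width: 0.0515
grasp_force: 0.0
```

Call:
step_arm(
  jaw=-1,
  grip_force=30,
  targets=[
    {"x":0,"y":0,"z":0,"rx":0,"ry":0,"rz":0},
    {"x":0,"y":0,"z":0,"rx":0,"ry":0,"rz":0},
    {"x":0,"y":0,"z":0,"rx":0,"ry":0,"rz":0},
    {"x":0,"y":0,"z":0,"rx":0,"ry":0,"rz":0},
    {"x":0,"y":0,"z":0,"rx":0,"ry":0,"rz":0},
    {"x":0,"y":0,"z":0,"rx":0,"ry":0,"rz":0},
    {"x":0,"y":0,"z":0,"rx":0,"ry":0,"rz":0},
    {"x":0,"y":0,"z":0,"rx":0,"ry":0,"rz":0},
    {"x":0,"y":0,"z":0,"rx":0,"ry":0,"rz":0},
    {"x":0,"y":0,"z":0,"rx":0,"ry":0,"rz":0},
  ],
)

```text
clock: 12.6
ee_pos: [0.5406, -0.4602, 0.0238]
tcp_rot: [0.692, 3.063, -0.001]
contact_force: [0.7, 0.2, 5.0]
gripper_width: 0.0206
grasp_force: 29.7
```

Call:
step_arm(
  targets=[
    {"x":0,"y":0,"z":-0.05,"rx":0,"ry":0,"rz":0},
    {"x":0,"y":0,"z":-0.1,"rx":0,"ry":0,"rz":0},
    {"x":0,"y":0,"z":-0.1,"rx":0,"ry":0,"rz":0},
    {"x":0,"y":0,"z":-0.085,"rx":0,"ry":0,"rz":0},
    {"x":0.083,"y":-0.026,"z":0,"rx":0,"ry":0,"rz":0},
    {"x":0.084,"y":-0.026,"z":0,"rx":0,"ry":0,"rz":0},
    {"x":0.084,"y":-0.026,"z":0,"rx":0,"ry":0,"rz":0},
    {"x":0.084,"y":-0.026,"z":0,"rx":0,"ry":0,"rz":0},
    {"x":0.04,"y":0.03,"z":0,"rx":0,"ry":0,"rz":0},
    {"x":0,"y":0,"z":0,"rx":0,"ry":0,"rz":0},
  ],
)

```text
clock: 13.6
ee_pos: [0.3897, -0.4198, 0.1565]
tcp_rot: [-0.693, -3.061, -0.004]
contact_force: [0.4, 0.6, -0.5]
gripper_width: 0.0205
grasp_force: 29.5
```

```bash
python3 - <<'E'
from h import *
go(.3300,-.2848,.160,154.5)
E
```

```text
now [ 0.3897 -0.4198  0.1565] az 154.47193675628128 t 13.6 q [-0.9333  0.4067 -0.0707  1.0973  0.0001 -0.4877]
world shift [-0.0597  0.135   0.0035] in tool now/0.4: [ 0.2802  0.2402 -0.0073] in target tool/0.4: [ 0.2801  0.2403 -0.0087] rot/pi: [ 0.0006 -0.0011 -0.0002]
```

Call:
step_arm(
  targets=[
    {"x":0.07,"y":0.06,"z":-0.002,"rx":0,"ry":0,"rz":0},
    {"x":0.07,"y":0.06,"z":-0.002,"rx":0,"ry":0,"rz":0},
    {"x":0.07,"y":0.06,"z":-0.002,"rx":0,"ry":0,"rz":0},
    {"x":0.07,"y":0.06,"z":0,"rx":0,"ry":0,"rz":0},
    {"x":0,"y":0,"z":0.05,"rx":0,"ry":0,"rz":0},
    {"x":0,"y":0,"z":0.08,"rx":0,"ry":0,"rz":0},
    {"x":0,"y":0,"z":0.05,"rx":0,"ry":0,"rz":0},
    {"x":0,"y":0,"z":0,"rx":0,"ry":0,"rz":0},
    {"x":0,"y":0,"z":0,"rx":0,"ry":0,"rz":0},
    {"x":0,"y":0,"z":0,"rx":0,"ry":0,"rz":0},
  ],
)

```text
clock: 14.6
ee_pos: [0.3333, -0.2885, 0.0888]
tcp_rot: [0.692, 3.063, -0.002]
contact_force: [-0.5, 0.3, 0.2]
gripper_width: 0.0205
grasp_force: 29.5
```

```bash
python3 - <<'E'
from h import *
s=readout.observe();v=cap("wrist","w8");C=cloud(v);go(.3297,-.285,.0445,154.5)
T=Ro.from_rotvec(s["tcp_rot"]);Q=T.inv().apply((C-s["ee_pos"]).reshape(-1,3)).reshape(C.shape)
k=proj(v,s["ee_pos"]-T.apply([0,0,.0275]))[0].astype(int);print(k)
m=(abs(Q[...,2]+.0275)<.003)&(abs(Q[...,0])<.014)&(abs(Q[...,1])<.0105);P=Q[m];print("cap",m.sum(),P.mean(0),np.percentile(P,[1,99],axis=0))
print(Q[k[1]-36:k[1]+40:4,k[0]])
for nm,c in(("handle",(.3680,-.303,.105)),("d",(.355,-.3434,.072)),("b",(.4068,-.321,.072))):
    m=(abs(C[...,2]-c[2])<.003)&(np.hypot(C[...,0]-c[0],C[...,1]-c[1])<.02);P=C[m];print(nm,m.sum(),P.mean(0),P.max(0)-P.min(0))
E
```

```text
now [ 0.3333 -0.2885  0.0889] az 154.53405533210747 t 14.65 q [-0.8574  0.2126 -0.5386  0.8171 -0.0001 -0.413 ]
world shift [-0.0036  0.0035 -0.0444] in tool now/0.4: [0.0122 0.0041 0.111 ] in target tool/0.4: [0.012 0.004 0.111] rot/pi: [-0.0004  0.0007  0.0002]
[322 296]
cap 1917 [ 0.0015 -0.0003 -0.0275] [[-0.0091 -0.01   -0.0294]
 [ 0.0107  0.0097 -0.0248]]
[[ 0.0097 -0.0001 -0.0143]
 [ 0.0103 -0.0001 -0.0189]
 [ 0.0109 -0.0001 -0.0232]
 [ 0.0105 -0.0002 -0.0257]
 [ 0.0102 -0.0002 -0.0283]
 [ 0.0083 -0.0002 -0.0282]
 [ 0.0065 -0.0002 -0.0282]
 [ 0.0043 -0.0002 -0.0276]
 [ 0.0018 -0.0002 -0.0267]
 [ 0.0003 -0.0002 -0.0273]
 [-0.0016 -0.0001 -0.0273]
 [-0.0035 -0.0001 -0.0274]
 [-0.0051 -0.0001 -0.0279]
 [-0.0064 -0.0001 -0.0287]
 [-0.0093 -0.0001 -0.0275]
 [-0.0231 -0.     -0.0126]
 [-0.0243 -0.     -0.0139]
 [-0.0251 -0.     -0.0157]
 [-0.0284 -0.     -0.0146]]
handle 1958 [ 0.366  -0.3028  0.1044] [0.0277 0.0291 0.0051]
d 24 [ 0.3461 -0.3437  0.0702] [0.001  0.0063 0.0027]
b 22 [ 0.4058 -0.3252  0.0715] [0.0094 0.0189 0.0024]
```

Call:
step_arm(
  targets=[
    {"x":0.0105,"y":0.004,"z":0.005,"rx":0,"ry":0,"rz":0},
    {"x":0,"y":0,"z":0.02,"rx":0,"ry":0,"rz":0},
    {"x":0,"y":0,"z":0.02,"rx":0,"ry":0,"rz":0},
    {"x":0,"y":0,"z":0.02,"rx":0,"ry":0,"rz":0},
    {"x":0,"y":0,"z":0.015,"rx":0,"ry":0,"rz":0},
    {"x":0,"y":0,"z":0.015,"rx":0,"ry":0,"rz":0},
    {"x":0,"y":0,"z":0.01,"rx":0,"ry":0,"rz":0},
    {"x":0,"y":0,"z":0.005,"rx":0,"ry":0,"rz":0},
    {"x":0,"y":0,"z":0,"rx":0,"ry":0,"rz":0},
    {"x":0,"y":0,"z":0,"rx":0,"ry":0,"rz":0},
  ],
)

```text
clock: 15.65
ee_pos: [0.3293, -0.2842, 0.0438]
tcp_rot: [0.693, 3.064, -0.0]
contact_force: [0.1, 0.7, 0.9]
gripper_width: 0.0201
grasp_force: 29.6
```

Call:
step_arm(
  jaw=-0.2,
  targets=[
    {"x":0,"y":0,"z":0,"rx":0,"ry":0,"rz":0},
    {"x":0,"y":0,"z":0,"rx":0,"ry":0,"rz":0},
    {"x":0,"y":0,"z":0,"rx":0,"ry":0,"rz":0},
    {"x":0,"y":0,"z":0,"rx":0,"ry":0,"rz":0},
    {"x":0,"y":0,"z":0,"rx":0,"ry":0,"rz":0},
    {"x":0,"y":0,"z":0,"rx":0,"ry":0,"rz":0},
    {"x":0,"y":0,"z":-0.03,"rx":0,"ry":0,"rz":0},
    {"x":0,"y":0,"z":-0.08,"rx":0,"ry":0,"rz":0},
    {"x":0,"y":0,"z":-0.1,"rx":0,"ry":0,"rz":0},
    {"x":0,"y":0,"z":-0.08,"rx":0,"ry":0,"rz":0},
  ],
)

```text
clock: 16.65
ee_pos: [0.3292, -0.2841, 0.1615]
tcp_rot: [0.692, 3.064, -0.001]
contact_force: [-0.2, -0.4, -0.4]
gripper_width: 0.0339
grasp_force: 0.0
```

Call:
step_arm(
  jaw=0.6,
  targets=[
    {"x":0,"y":0,"z":0,"rx":0,"ry":0,"rz":-0.045},
    {"x":0,"y":0,"z":0,"rx":0,"ry":0,"rz":-0.046},
    {"x":0,"y":0,"z":0,"rx":0,"ry":0,"rz":-0.046},
    {"x":0,"y":0,"z":0,"rx":0,"ry":0,"rz":-0.046},
    {"x":0,"y":0,"z":0,"rx":0,"ry":0,"rz":-0.046},
    {"x":0,"y":0,"z":0,"rx":0,"ry":0,"rz":-0.045},
    {"x":0,"y":0,"z":0,"rx":0,"ry":0,"rz":0},
    {"x":0,"y":0,"z":0,"rx":0,"ry":0,"rz":0},
    {"x":0,"y":0,"z":0,"rx":0,"ry":0,"rz":0},
    {"x":0,"y":0,"z":0,"rx":0,"ry":0,"rz":0},
  ],
)

```text
clock: 17.65
ee_pos: [0.3292, -0.2841, 0.1597]
tcp_rot: [-0.647, 3.074, -0.0]
contact_force: [0.3, 0.5, -0.5]
gripper_width: 0.0685
grasp_force: 0.0
```

```bash
python3 - <<'E'
from h import *
v=cap("wrist","w9");C=cloud(v);M=[]
for nm,c in(("handle",(.3680,-.303,.105)),("c",(.381,-.2627,.072)),("d",(.3557,-.3432,.072)),("b",(.4068,-.321,.072)),("a",(.3297,-.285,.072))):
    m=(abs(C[...,2]-c[2])<.003)&(np.hypot(C[...,0]-c[0],C[...,1]-c[1])<.02);P=C[m];print(nm,m.sum(),P.mean(0),P.max(0)-P.min(0),proj(v,c))
    M.append(P.mean(0)[:2])
d=M[1]-M[2];e=M[3]-M[4]
print("yaw",np.degrees(np.arctan2(d[1],d[0])-np.arctan2(64,56)),np.degrees(np.arctan2(e[1],e[0])-np.arctan2(-64,56)))
# grip block sides: min area rect of block-top points
m=(abs(C[...,2]-.105)<.0025)&(np.hypot(C[...,0]-.368,C[...,1]+.303)<.022)
rc=cv2.minAreaRect((C[m][:,:2]*1e3).astype(np.float32));print(rc)
ctr=np.mean(M[1:],0);print("ctr",ctr);go(*ctr,.073,203.8)
E
```

```text
handle 1155 [ 0.3672 -0.3034  0.1045] [0.0294 0.0304 0.005 ] [[272.4664 261.1618]]
c 487 [ 0.3805 -0.2629  0.0715] [0.0208 0.0203 0.0043] [[319.6361 272.4799]]
d 580 [ 0.3552 -0.3437  0.0714] [0.0203 0.0203 0.0042] [[234.0701 206.3696]]
b 52 [ 0.403  -0.3145  0.0714] [0.0125 0.0062 0.0033] [[239.5444 272.4421]]
a 577 [ 0.3279 -0.2852  0.0715] [0.02   0.0203 0.0041] [[319.9677 205.9651]]
yaw 23.814986297318388 27.493460915688416
((368.1501159667969, -303.4142150878906), (23.993101119995117, 25.422399520874023), 23.915485382080078)
ctr [ 0.3666 -0.3016]
now [ 0.3292 -0.2841  0.1597] az -156.20550717643962 t 17.7 q [-0.858   0.1358 -0.4307  1.0043 -0.     -1.2733]
world shift [ 0.0374 -0.0175 -0.0867] in tool now/0.4: [-0.068  -0.0778  0.2168] in target tool/0.4: [-0.068  -0.0778  0.2168] rot/pi: [-0. -0. -0.]
```

Call:
step_arm(
  grip_force=110,
  targets=[
    {"x":-0.035,"y":-0.042,"z":0,"rx":0,"ry":0,"rz":0},
    {"x":-0.0345,"y":-0.041,"z":0,"rx":0,"ry":0,"rz":0},
    {"x":0,"y":0,"z":0.02,"rx":0,"ry":0,"rz":0},
    {"x":0,"y":0,"z":0.05,"rx":0,"ry":0,"rz":0},
    {"x":0,"y":0,"z":0.06,"rx":0,"ry":0,"rz":0},
    {"x":0,"y":0,"z":0.05,"rx":0,"ry":0,"rz":0},
    {"x":0,"y":0,"z":0.034,"rx":0,"ry":0,"rz":0},
    {"x":0,"y":0,"z":0,"rx":0,"ry":0,"rz":0},
    {"x":0,"y":0,"z":0,"rx":0,"ry":0,"rz":0},
    {"x":0,"y":0,"z":0,"rx":0,"ry":0,"rz":0},
  ],
)

```text
clock: 18.7
ee_pos: [0.3682, -0.3036, 0.0749]
tcp_rot: [-0.649, 3.073, -0.002]
contact_force: [0.0, 0.4, -1.2]
gripper_width: 0.0682
grasp_force: 0.0
```

```bash
python3 - <<'E'
from h import *
go(.368,-.3032,.074,203.8)
s=cap("side","s10");w=cap("wrist","w10")
b=cv2.resize(s["p"][150:260,190:320],(480,406),interpolation=cv2.INTER_CUBIC);a=cv2.resize(w["p"][100:400,160:480],(320,300));a=cv2.copyMakeBorder(a,0,106,0,0,0)
cv2.imwrite("pics/m10.png",np.hstack([a,b]))
E
```

```text
now [ 0.3682 -0.3036  0.0749] az -156.16599456054945 t 18.7 q [-0.8224  0.295  -0.4675  0.807  -0.0001 -1.2384]
world shift [-0.0002  0.0004 -0.0009] in tool now/0.4: [0.0002 0.0011 0.0022] in target tool/0.4: [0.0002 0.0011 0.0022] rot/pi: [-0.0004  0.0001  0.0002]
```

View pics/m10.png

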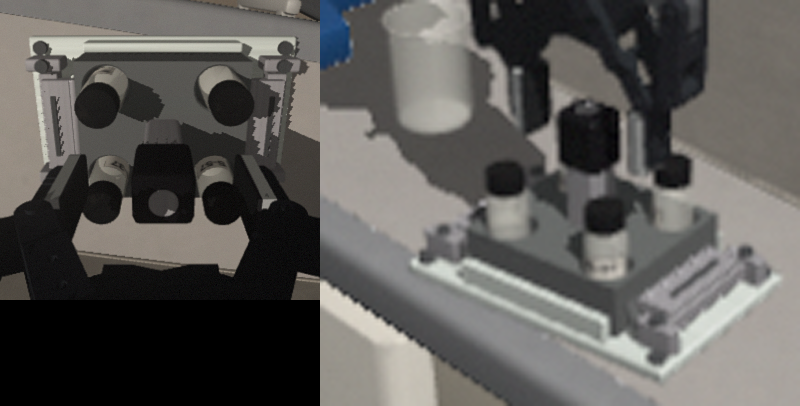

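The picture shows all four vials upright in their wells, with the fingers straddling the black grip block. I'll close the grip now.

Call:
step_arm(
  jaw=-1,
  grip_force=110,
  targets=[
    {"x":0,"y":0,"z":0,"rx":0,"ry":0,"rz":0},
    {"x":0,"y":0,"z":0,"rx":0,"ry":0,"rz":0},
    {"x":0,"y":0,"z":0,"rx":0,"ry":0,"rz":0},
    {"x":0,"y":0,"z":0,"rx":0,"ry":0,"rz":0},
    {"x":0,"y":0,"z":0,"rx":0,"ry":0,"rz":0},
    {"x":0,"y":0,"z":0,"rx":0,"ry":0,"rz":0},
    {"x":0,"y":0,"z":0,"rx":0,"ry":0,"rz":0},
    {"x":0,"y":0,"z":0,"rx":0,"ry":0,"rz":0},
    {"x":0,"y":0,"z":0,"rx":0,"ry":0,"rz":0},
    {"x":0,"y":0,"z":0,"rx":0,"ry":0,"rz":0},
  ],
)

```text
clock: 19.8
ee_pos: [0.3681, -0.3032, 0.0745]
tcp_rot: [-0.649, 3.074, -0.001]
contact_force: [-1.1, 1.8, 4.8]
gripper_width: 0.0242
grasp_force: 108.1
```

Call:
step_arm(
  targets=[
    {"x":0,"y":-0.0023,"z":-0.0019,"rx":-0.0045,"ry":0,"rz":0},
    {"x":0,"y":-0.0023,"z":-0.0019,"rx":-0.0045,"ry":0,"rz":0},
    {"x":0,"y":-0.0023,"z":-0.0019,"rx":-0.0045,"ry":0,"rz":0},
    {"x":0,"y":-0.0023,"z":-0.0019,"rx":-0.0045,"ry":0,"rz":0},
    {"x":0,"y":-0.0023,"z":-0.0019,"rx":-0.0045,"ry":0,"rz":0},
    {"x":0,"y":-0.0023,"z":-0.0019,"rx":-0.0045,"ry":0,"rz":0},
    {"x":0,"y":-0.0023,"z":-0.0019,"rx":-0.0045,"ry":0,"rz":0},
    {"x":0,"y":-0.0023,"z":-0.0019,"rx":-0.0045,"ry":0,"rz":0},
    {"x":0,"y":-0.0023,"z":-0.0019,"rx":-0.0045,"ry":0,"rz":0},
    {"x":0,"y":-0.0023,"z":-0.0019,"rx":-0.0045,"ry":0,"rz":0},
  ],
)

```text
clock: 20.8
ee_pos: [0.3719, -0.312, 0.081]
tcp_rot: [0.641, -3.038, -0.218]
contact_force: [-0.1, 1.5, -0.2]
gripper_width: 0.0243
grasp_force: 108.1
```

```bash
cat >> h.py <<'E'
def feet():
    """foot heights if the carrier is rigid in the grip since seated with TCP (.3681,-.3032,.0745)"""
    s=readout.observe();R=Ro.from_rotvec(s["tcp_rot"])
    for nm,q in(("L",[0,.055,.0645]),("R",[0,-.055,.0645]),("O",[0,0,.0665])):print(nm,s["ee_pos"]+R.apply(q))
    print("tilt",R.as_matrix()[2],s["contact_force"],s["wrist_torque"],s["grasp_force"],s["gripper_width"],s["clock"])
def seen(tag):
    v=cap("wrist",tag);C=cloud(v);s=readout.observe();Q=Ro.from_rotvec(s["tcp_rot"]).inv().apply((C-s["ee_pos"]).reshape(-1,3));Q=Q[v["d"].ravel()>0]
    # block top plane seen in tool frame: seated it lies at tool z = .0365
    P=Q[(abs(Q[:,0])<.04)&(abs(Q[:,1])<.045)&(abs(Q[:,2]-.0365)<.009)&(Q[:,0]>.005)]
    for i in range(3):
        A=np.c_[P[:,:2],np.ones(len(P))];k=np.linalg.lstsq(A,P[:,2],rcond=None)[0];P=P[abs(P[:,2]-A@k)<.003]
    print("block top in tool: slopes x,y, z0",k,len(P))
    return v
E
python3 - <<'E'
from h import *
feet();seen("w11")
E
```

```text
L [ 0.3462 -0.2538  0.025 ]
R [ 0.3902 -0.3534  0.0093]
O [ 0.3681 -0.3033  0.0152]
tilt [-0.0001  0.1427 -0.9898] [-0.0602  1.4653 -0.1747] [ 0.3398 -0.1194 -0.0151] 108.11452031135559 0.024339204360336146 20.8
block top in tool: slopes x,y, z0 [ 0.0057 -0.002   0.0367] 4871
```

Call:
step_arm(
  targets=[
    {"x":0,"y":0,"z":0,"rx":0,"ry":0,"rz":0},
    {"x":0,"y":0.0023,"z":0.0019,"rx":0.0045,"ry":0,"rz":0},
    {"x":0,"y":0.0023,"z":0.0019,"rx":0.0045,"ry":0,"rz":0},
    {"x":0,"y":0.0023,"z":0.0019,"rx":0.0045,"ry":0,"rz":0},
    {"x":0,"y":0.0023,"z":0.0019,"rx":0.0045,"ry":0,"rz":0},
    {"x":0,"y":0.0023,"z":0.0019,"rx":0.0045,"ry":0,"rz":0},
    {"x":0,"y":0.0023,"z":0.0019,"rx":0.0045,"ry":0,"rz":0},
    {"x":0,"y":0.0023,"z":0.0019,"rx":0.0045,"ry":0,"rz":0},
    {"x":0,"y":0.0023,"z":0.0019,"rx":0.0045,"ry":0,"rz":0},
    {"x":0,"y":0.0023,"z":0.0019,"rx":0.0045,"ry":0,"rz":0},
  ],
)

```text
clock: 21.85
ee_pos: [0.3684, -0.304, 0.0752]
tcp_rot: [0.648, -3.071, -0.019]
contact_force: [-1.0, 2.6, 2.2]
gripper_width: 0.0245
grasp_force: 108.6
```

```bash
python3 - <<'E'
from h import *
feet()
E
```

```text
L [ 0.3458 -0.253   0.0114]
R [ 0.3903 -0.3536  0.01  ]
O [ 0.3681 -0.3033  0.0087]
tilt [ 0.0001  0.0125 -0.9999] [-0.9517  2.5755  2.2171] [0.0161 0.0553 0.0888] 108.6051893234253 0.02452173301610707 21.85
```

Forces are low. Next I tip about the left foot.

Call:
step_arm(
  targets=[
    {"x":0,"y":0.0023,"z":-0.0019,"rx":0.0047,"ry":0,"rz":0},
    {"x":0,"y":0.0023,"z":-0.0019,"rx":0.0047,"ry":0,"rz":0},
    {"x":0,"y":0.0023,"z":-0.0019,"rx":0.0047,"ry":0,"rz":0},
    {"x":0,"y":0.0023,"z":-0.0019,"rx":0.0047,"ry":0,"rz":0},
    {"x":0,"y":0.0023,"z":-0.0019,"rx":0.0047,"ry":0,"rz":0},
    {"x":0,"y":0.0023,"z":-0.0019,"rx":0.0047,"ry":0,"rz":0},
    {"x":0,"y":0.0023,"z":-0.0019,"rx":0.0047,"ry":0,"rz":0},
    {"x":0,"y":0.0023,"z":-0.0019,"rx":0.0047,"ry":0,"rz":0},
    {"x":0,"y":0.0023,"z":-0.0019,"rx":0.0047,"ry":0,"rz":0},
    {"x":0,"y":0.0023,"z":-0.0019,"rx":0.0047,"ry":0,"rz":0},
  ],
)

```text
clock: 22.85
ee_pos: [0.3641, -0.2948, 0.082]
tcp_rot: [-0.642, 3.041, -0.204]
contact_force: [-0.4, 0.1, -2.5]
gripper_width: 0.0244
grasp_force: 110.0
```

```bash
python3 - <<'E'
from h import *
feet();seen("w12")
E
```

```text
L [ 0.3455 -0.2529  0.0107]
R [ 0.3896 -0.3526  0.0254]
O [ 0.3677 -0.3029  0.016 ]
tilt [ 0.0004 -0.1336 -0.991 ] [-0.3663  0.1073 -2.5326] [0.2954 0.1127 0.0197] 109.99802112579346 0.0243511922224897 22.85
block top in tool: slopes x,y, z0 [ 0.0044 -0.0053  0.0375] 4760
```

Call:
step_arm(
  targets=[
    {"x":0,"y":0,"z":0,"rx":0,"ry":0,"rz":0},
    {"x":0,"y":-0.001,"z":-0.0075,"rx":0,"ry":0,"rz":0},
    {"x":0,"y":-0.0013,"z":-0.01,"rx":0,"ry":0,"rz":0},
    {"x":0,"y":-0.0013,"z":-0.01,"rx":0,"ry":0,"rz":0},
    {"x":0,"y":-0.0013,"z":-0.01,"rx":0,"ry":0,"rz":0},
    {"x":0,"y":-0.0013,"z":-0.01,"rx":0,"ry":0,"rz":0},
    {"x":0,"y":-0.0013,"z":-0.01,"rx":0,"ry":0,"rz":0},
    {"x":0,"y":-0.0013,"z":-0.01,"rx":0,"ry":0,"rz":0},
    {"x":0,"y":-0.0013,"z":-0.01,"rx":0,"ry":0,"rz":0},
    {"x":0,"y":-0.001,"z":-0.0075,"rx":0,"ry":0,"rz":0},
  ],
)

```text
clock: 23.9
ee_pos: [0.3645, -0.2952, 0.1168]
tcp_rot: [-0.642, 3.04, -0.204]
contact_force: [-0.0, -0.5, -3.6]
gripper_width: 0.0245
grasp_force: 110.0
```

Call:
step_arm(
  targets=[
    {"x":0,"y":-0.0022,"z":-0.001,"rx":-0.0042,"ry":0,"rz":0},
    {"x":0,"y":-0.0022,"z":-0.001,"rx":-0.0042,"ry":0,"rz":0},
    {"x":0,"y":-0.0022,"z":-0.001,"rx":-0.0042,"ry":0,"rz":0},
    {"x":0,"y":-0.0022,"z":-0.001,"rx":-0.0042,"ry":0,"rz":0},
    {"x":0,"y":-0.0022,"z":-0.001,"rx":-0.0042,"ry":0,"rz":0},
    {"x":0,"y":-0.0022,"z":-0.001,"rx":-0.0042,"ry":0,"rz":0},
    {"x":0,"y":-0.0022,"z":-0.001,"rx":-0.0042,"ry":0,"rz":0},
    {"x":0,"y":-0.0022,"z":-0.001,"rx":-0.0042,"ry":0,"rz":0},
    {"x":0,"y":-0.0022,"z":-0.001,"rx":-0.0042,"ry":0,"rz":0},
    {"x":0,"y":-0.0022,"z":-0.001,"rx":-0.0042,"ry":0,"rz":0},
  ],
)

```text
clock: 24.9
ee_pos: [0.368, -0.303, 0.1211]
tcp_rot: [-0.649, 3.074, -0.001]
contact_force: [-0.1, -0.3, -2.8]
gripper_width: 0.0242
grasp_force: 110.0
```

Call:
step_arm(
  targets=[
    {"x":0,"y":0,"z":0,"rx":0,"ry":0,"rz":0},
    {"x":0,"y":0,"z":0,"rx":0,"ry":0,"rz":0},
    {"x":0,"y":0,"z":0,"rx":0,"ry":0,"rz":0},
    {"x":0,"y":0,"z":0,"rx":0,"ry":0,"rz":0},
    {"x":0,"y":0,"z":0,"rx":0,"ry":0,"rz":0},
    {"x":0,"y":0,"z":0,"rx":0,"ry":0,"rz":0},
    {"x":0,"y":0,"z":0,"rx":0,"ry":0,"rz":0},
    {"x":0,"y":0,"z":0,"rx":0,"ry":0,"rz":0},
    {"x":0,"y":0,"z":0,"rx":0,"ry":0,"rz":0},
    {"x":0,"y":0,"z":0,"rx":0,"ry":0,"rz":0},
  ],
)

```text
clock: 25.9
ee_pos: [0.3679, -0.3029, 0.121]
tcp_rot: [-0.649, 3.073, -0.003]
contact_force: [-0.5, 0.6, -3.3]
gripper_width: 0.0243
grasp_force: 110.0
```

```bash
python3 - <<'E'
from h import *
feet();w=seen("w13");s=cap("side","s13");print(readout.observe()["qvel"])
b=cv2.resize(s["p"][130:260,190:330],(437,406),interpolation=cv2.INTER_CUBIC);a=cv2.resize(w["p"][100:400,160:480],(320,300));a=cv2.copyMakeBorder(a,0,106,0,0,0)
cv2.imwrite("pics/m13.png",np.hstack([a,b]))
E
```

```text
L [ 0.3457 -0.2527  0.0564]
R [ 0.3902 -0.3533  0.0566]
O [ 0.3679 -0.303   0.0545]
tilt [-0.     -0.0017 -1.    ] [-0.4671  0.6358 -3.2958] [ 0.0576 -0.0044  0.1091] 110.00203013420105 0.024271182928071323 25.9
block top in tool: slopes x,y, z0 [ 0.003  -0.0028  0.0369] 4856
[ 0.0003 -0.0007  0.0004  0.0012  0.0031  0.0422]
```

View pics/m13.png

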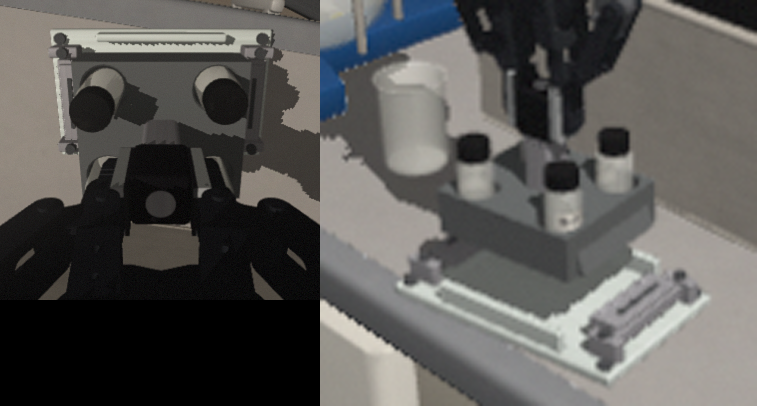

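The carrier hangs level above the nest. Three vials show upright in the side view, and the fourth is behind the handle.

```bash
python3 -c "
from rig import close_job
print(close_job())"
```

```text
the job is handed in; nothing more can be done
None
```

I handed the job in at 26 s with the carrier level and still, its underside about 54 mm above the worktop, rocked out of both jaws; three vials were upright in the last picture, the fourth (behind the handle) was last seen seated before the rocking, and no verdict was returned.

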